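# Put the objective can away in the rack's empty bay

### The arm

A 6-joint arm with a two-finger parallel gripper is mounted at the origin on a cart in front of the work surface, level with it; the furniture and walls round the work are solid. World frame = base frame: x ahead of the robot, y to its left, z up, the work surface at z = 0. Lengths are in m, angles in rad, forces in N, time in s.
With the tool pointing down it reaches from about 0.3 to 0.775 m from the base axis. Payload 14.6 kg.
Tool frame: the origin (TCP) lies between the finger pads; the fingertips stand tip_reach ahead of it and the grasp point (between the pads) is the TCP (tip_reach is the distance from the TCP to the fingertips, in m); z points along the fingers, y is the line along which they close (so a half turn about z gives the same grasp; the last joint's range is limited). The gripper opens to 94 mm and grips with 3 to 60 N. Pads are 16 mm wide; open, the fingers measure 119 mm over their backs; the gripper's body (75 mm by 177 mm) begins 78 mm behind the grasp point.
Start: joints at [-1.224, 0.3, 1.521, -0, 1.321, -0.067], TCP at [0.221, -0.504, 0.2] pointing down, gripper open.
Joint ranges: [-3.03, 3.03], [-0.79, 2.21], [0.23, 2.52], [-1.04, 4.18], [0, 3.07], [-2.55, 2.55]. Speed limits (rad/s): [2.22, 2.22, 2.57, 3.14, 3.14, 3.14].

### API

Orientations are given as a 3x3 rotation matrix whose columns are the frame's x, y, z axes.
In Python, from plant import * gives the robot as it stands.
- The arm moves only by the shell command python3 -m jog 'ROWS' [FORCE]. ROWS is a JSON object of lists of equal length, an entry for each row: "slide": the shift along the world's x, y, z in mm, a list of three; "yaw": the turn about the world's z in degrees; "grip": the closure, from 0 (fully open) to 1 (shut). In form: {"slide": [[tx, ty, tz], ...], "yaw": [yaw, ...], "grip": [grip, ...]}. A call has 1 to 12 rows; each row shifts and turns the commanded pose from where the row before left it; what a row does not reach is not made up. A row lasts 1/10 s, in which the tool goes at most 50 mm and 8.59 degrees, less where a joint would pass 70% of its speed; a pose out of reach is approached as far as the arm can. A call is refused whole if a number of a shift passes 50 or a number of a turn 8.59, either way. A call with a gripper value outside its range is refused whole. The fingers move at their own pace and stop on an object; FORCE is the grip in N (left out, the last holds). Time passes only in rows, so rows that do not move let the fingers close. It gives the time, the measured TCP pose, the force, the opening and the grip force at its end, in the units of the state.
- observe(): the state, without advancing time (a new reading comes with each control period).
- get_image(name): name is "side" or "top" or "wrist"; returns the picture (384x512x3 uint8, red, green, blue); there is no depth.
- calibration(name): a dict with "intrinsics" (3x3 intrinsics, pixels), "rvec" (rotation vector, rad) and "tvec" (3), from world to camera coordinates, as OpenCV has them. Camera axes: x right, y down, z forward; pixel columns grow to the right and rows downward; lengths in m; the calibration is good to about 2 mm. A picture is of the moment at which its call begins: read the wrist's pose just before it. calibration takes no time and is no camera call; for the wrist camera it gives the pose at the moment of the call.
- sign_off(): hands the job in; it is judged then, once.
Trained networks look in the newest picture that a camera, given by its name, has taken for a name from the list of things; names that differ only in an ending like _2 or _b are one class to them, and where a whole thing is asked for, a point or a joint stands for the part that bears it (a point fixed in the world has none). Each returns a list of dicts, best first, with "conf" (0 to 1); they miss things now and then, are a little off and sometimes report something else, mostly with a low value. They report only what shows in the picture. A call takes as long as a camera call. They do not tell look-alikes from the thing itself.
- search_frame(camera, label): "bbox" ([left, top, right, bottom] in pixels, round what is visible of it).
The state is a dict: "t": time; "q": joint angles; "dq": joint speeds; "joint_torque": joint torques, N m; "tcp_pos": TCP position; "tcp_rot": TCP orientation; "wrist_force": force on the tool from outside, world axes, zero at the start; "torque": the same for the moment, N m; "grip_width": opening from 0.0 (shut) to 1.0 (fully open); "gripper_force": force on a finger pad.
Only numpy, scipy, OpenCV 4.12 (cv2) and the standard library are available. Lean on these libraries where they do the work, as an engineer would, in place of code of your own. Each camera call takes 0.05 s, during which the arm holds its last target. There are 200 camera calls.

### The job

The small rack of microscope parts has three bays and only one of them is empty. Take the tall, slim screw can with the ribbed lid from the bench in front of the rack, stand it upright on the floor of the empty bay and let go of it. Leave the two things that are already in the rack standing where they are.

Things in the scene. Friction and masses are not known exactly. Their poses are not given: they have to be found in the camera images.
- rack: Open grey rack, fixed: three equal bays in a row along its y, 236 (y) x 72 (x) x 28 mm high; walls and dividers 5 mm, floor 4 mm. Bay centres at y = -77, 0, +77 mm, x = 0; each bay 62 (x) x 72 (y) mm inside. Origin: centre of its underside, on the bench; z up; -x is the front (blank label holders), towards the robot. Two bays, any two, are occupied at the start.
- objective_can: The can to put away: tall slim screw can, ribbed lid (top 20 mm), 34 mm diameter, 58 high, 50 to 100 g. Origin: centre of its underside; z up its axis. Starts upright on the bench before the rack, in a row (any order) with a carton (36x36x62) and a short black loupe (35 diameter, 27 high), whose centres are at least 120 mm away to its sides; the rack is at least 55 mm from its centre.
- eyepiece_can: Short, stout black screw can, 37 mm diameter, 46 mm high, standing loose in one bay of the rack. Origin: centre of its underside; z up. To be left there.
- filter_cube: Black filter cube, 37x36x36 mm, with a round lens on top, standing loose in another bay of the rack. Origin: near the centre of its underside; z up. To be left there.
There are look-alikes about, which are no part of the job. What is shaped like the objective_can but blue, green or red is not meant.

How it is judged:
At the end, for the whole second after the job is handed in: The tall can stands at rest, upright within 10 degrees, on the floor (within 6 mm) of the bay that was empty, its axis within 18 mm of the bay's centre across the row and 22 mm along it; the two things already in the rack still stand upright (17 degrees), within 30 mm of where they were ((y of objective_can in the frame of rack between -0.099 and -0.055 m or y of objective_can in the frame of rack between -0.022 and 0.022 m or y of objective_can in the frame of rack between 0.055 and 0.099 m) and x of objective_can in the frame of rack between -0.018 and 0.018 m and z of objective_can in the frame of rack below 0.01 m and angle between objective_can's own z axis and vertical below 0.17 rad and linear speed of objective_can below 0.02 m/s and distance of each of eyepiece_can, filter_cube from where it was at the start of the episode below 0.03 m and angle between each of eyepiece_can, filter_cube's own z axis and vertical below 0.3 rad); the robot touches nothing.
It fails at once if the short black can in the rack is moved by more than 30 mm or tipped by more than 17 degrees (distance of eyepiece_can from where it was at the start of the episode above 0.03 m or angle between eyepiece_can's own z axis and vertical above 0.3 rad).
It fails at once if the filter cube in the rack is moved by more than 30 mm or tipped by more than 17 degrees (distance of filter_cube from where it was at the start of the episode above 0.03 m or angle between filter_cube's own z axis and vertical above 0.3 rad).
It also fails if it takes over 35 s, if anything falls off the work surface, if the arm or the gripper's body presses on something with over 40 N, if the wrist force passes 120 N, or if a joint passes its speed limit or range.

## Working session

There is one attempt and no reset: what is moved stays moved. The work goes in short steps, Python scripts to look and compute and a shell command to move; the robot and the scene stay as the last step left them, time stands still between calls to the robot, and variables do not carry over. Pictures are saved under pics/ and viewed, at most 10 in all, crops included, and the job is handed in when it is done.

```bash
mkdir -p pics
cat > h.py <<'E'
from plant import *
import numpy as np, cv2
def shot(n,f):
    im=get_image(n); cv2.imwrite(f,im[:,:,::-1]); return im
def ray(cal,u,v,z):
    K=np.array(cal["intrinsics"],float);R=cv2.Rodrigues(np.array(cal["rvec"],float))[0];t=np.array(cal["tvec"],float).ravel()
    c=-R.T@t; d=R.T@np.linalg.inv(K)@[u,v,1]
    return c+d*(z-c[2])/d[2]
def proj(cal,p):
    return cv2.projectPoints(np.array(p,float).reshape(-1,3),np.array(cal["rvec"],float),np.array(cal["tvec"],float),np.array(cal["intrinsics"],float),None)[0].reshape(-1,2)
E
python3 - <<'E'
from h import *
o=observe();print(o["t"],o["tcp_pos"],o["grip_width"])
try: print(tip_reach)
except Exception as e: print(e)
a=shot("top","pics/top.png");
for l in["objective_can","rack","eyepiece_can","filter_cube"]:
    print(l,[(d["conf"],np.round(d["bbox"])) for d in search_frame("top",l)])
b=shot("side","pics/side.png")
for l in["objective_can","rack","eyepiece_can","filter_cube"]:
    print(l,[(d["conf"],np.round(d["bbox"])) for d in search_frame("side",l)])
for n in("top","side"):
    c=calibration(n);R=cv2.Rodrigues(np.array(c["rvec"],float))[0];print(n,-R.T@np.array(c["tvec"]).ravel())
cv2.imwrite("pics/both.png",cv2.resize(np.vstack([a,b])[:,:,::-1],None,fx=.78,fy=.78))
E
```

```text
0.0 [ 0.22106075 -0.50330594  0.19916777] 0.9976200286643112
0.019
objective_can [(0.76, array([226., 236., 247., 252.])), (0.67, array([283., 183., 296., 199.])), (0.61, array([262., 216., 274., 229.])), (0.54, array([229., 200., 243., 213.]))]
rack [(0.55, array([212., 129., 310., 161.]))]
eyepiece_can [(0.74, array([253., 137., 267., 155.]))]
filter_cube [(0.65, array([220., 134., 237., 153.]))]
objective_can [(0.93, array([316., 180., 336., 204.])), (0.83, array([283., 192., 300., 218.])), (0.54, array([284., 165., 302., 189.]))]
rack [(0.66, array([186., 162., 251., 267.]))]
eyepiece_can [(0.77, array([207., 201., 222., 223.]))]
filter_cube [(0.62, array([220., 230., 238., 253.]))]
top [0.39954913 0.02538713 0.8867465 ]
side [0.75406001 0.49446932 0.89424748]
```

View pics/top.png

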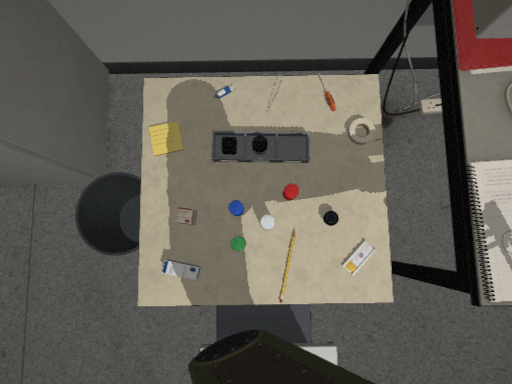

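View pics/side.png

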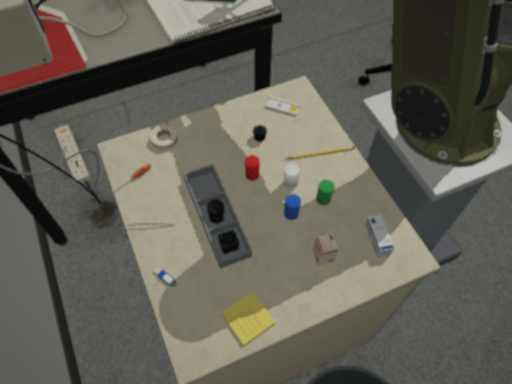

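Tall can look-alikes in the top image: white (267,222), blue (236,208), red (291,191), green (238,243). The white one fits, since coloured ones are excluded. The carton is at (185,216), the loupe at (331,218), and the right-hand bay at about (285,147) looks empty. I'll confirm this in one enlarged crop and measure.

Run:
```python
from h import *
im=cv2.imread("pics/top.png")[120:260,200:345]
cv2.imwrite("pics/crop.png",cv2.resize(im,None,fx=4,fy=4,interpolation=cv2.INTER_CUBIC))
ct,cs=calibration("top"),calibration("side")
print("tcp_rot",np.round(observe()["tcp_rot"],3).tolist())
for n,u,v in(("white",268,222.5),("blue",236,208),("red",291,191),("green",238,243)): print(n,ray(ct,u,v,.05)[:2].round(3), ray(ct,u,v,0.03)[:2].round(3))
print("white side",ray(cs,291.5,173.5,.03).round(3))
for u,v in((213,132),(308,133),(309,162),(213,162)): print("rack",ray(ct,u,v,.028)[:2].round(3))
```

```text
tcp_rot [[0.916, 0.402, -0.0], [0.402, -0.916, 0.0], [-0.0, -0.0, -1.0]]
white [ 0.435 -0.004] [ 0.435 -0.005]
blue [0.469 0.069] [0.471 0.07 ]
red [ 0.507 -0.059] [ 0.509 -0.061]
green [0.389 0.065] [0.389 0.066]
white side [ 0.433 -0.008  0.03 ]
rack [0.657 0.125]
rack [ 0.651 -0.107]
rack [ 0.579 -0.106]
rack [0.583 0.125]
```

View pics/crop.png

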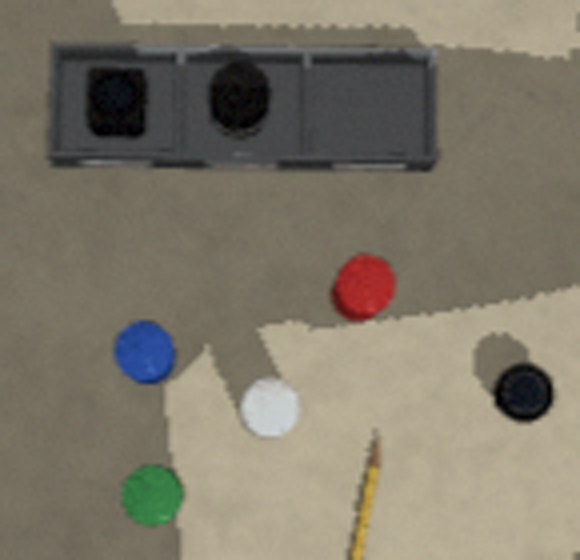

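The crop confirms it: the white can is at crop (270,408), i.e. top (267,222). The filter cube is in the left bay, the eyepiece can in the middle, and the right bay is empty. The measured rack width of 232 mm agrees with 236. Closing along y passes between blue and green.

```bash
python3 -m jog '{"slide":[[18,42,0],[18,42,0],[18,42,0],[18,42,0],[18,42,0],[18,42,0],[18,42,0],[18,42,0],[18,42,0],[18,42,0],[14,36,0],[0,0,0]],"yaw":[-2,-2,-2,-2,-2,-2,-2,-2,-2,-2,-2,-2],"grip":[0.2,0.2,0.2,0.2,0.2,0.2,0.2,0.2,0.2,0.2,0.2,0.2]}' 20
python3 - <<'E'
from h import *
o=observe();print(o["t"],o["tcp_pos"],np.round(o["tcp_rot"],3).tolist())
c=calibration("wrist");shot("wrist","pics/w1.png")
for l in["objective_can","rack","eyepiece_can"]:
  for d in search_frame("wrist",l):
    b=d["bbox"];print(l,d["conf"],np.round(b),ray(c,(b[0]+b[2])/2,(b[1]+b[3])/2,.03).round(3))
E
```

```text
t: 1.7
tcp_pos: [0.416, -0.0443, 0.1998]
tcp_rot: [[1.0, -0.002, 0.0], [-0.002, -1.0, 0.0], [0.0, -0.0, -1.0]]
wrist_force: [0.0, -0.1, 0.3]
grip_width: 0.801
gripper_force: 0.0
1.7 [ 0.41603212 -0.04425606  0.19982613] [[1.0, -0.002, 0.0], [-0.002, -1.0, 0.0], [0.0, -0.0, -1.0]]
objective_can 0.75 [216. 148. 246. 180.] [ 0.437 -0.005  0.03 ]
objective_can 0.73 [158. 124. 192. 154.] [0.469 0.066 0.03 ]
objective_can 0.73 [261.  92. 291. 123.] [ 0.507 -0.064  0.03 ]
objective_can 0.61 [162. 185. 200. 217.] [0.386 0.064 0.03 ]
rack 0.79 [118.   0. 314.  50.] [0.601 0.008 0.03 ]
eyepiece_can 0.55 [194.   0. 230.  29.] [0.612 0.012 0.03 ]
```

View pics/w1.png

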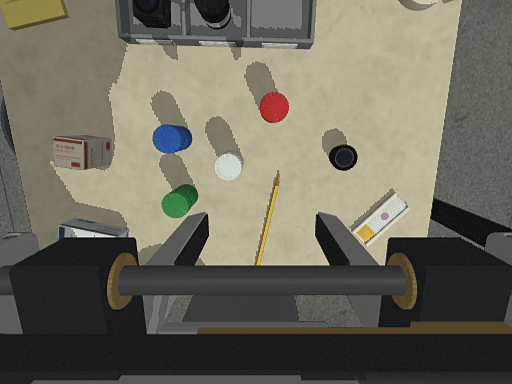

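The wrist view shows white at (229,165) → (0.436,-0.005), which agrees with the top view. Next I go above it, descend to z≈0.046 and grip.

```bash
python3 -m jog '{"slide":[[10,20,0],[10,19,0],[0,0,0],[0,0,-30],[0,0,-35],[0,0,-35],[0,0,-25],[0,0,-20],[0,0,-9],[0,0,0],[0,0,0]],"yaw":[0,0,0,0,0,0,0,0,0,0,0],"grip":[0.2,0.2,0.2,0.2,0.2,0.2,0.2,0.2,0.2,0.2,0.2]}' 20
python3 -m jog '{"slide":[[0,0,0],[0,0,0],[0,0,0],[0,0,0],[0,0,0],[0,0,0],[0,0,0],[0,0,0]],"yaw":[0,0,0,0,0,0,0,0],"grip":[0.5,0.8,1,1,1,1,1,1]}' 20
```

```text
t: 3.0
tcp_pos: [0.4355, -0.0091, 0.0466]
tcp_rot: [[1.0, -0.005, 0.001], [-0.005, -1.0, -0.0], [0.001, 0.0, -1.0]]
wrist_force: [0.6, 0.4, -0.2]
grip_width: 0.799
gripper_force: 0.0
t: 3.8
tcp_pos: [0.4352, -0.0085, 0.0458]
tcp_rot: [[1.0, -0.005, 0.0], [-0.005, -1.0, 0.0], [0.0, -0.0, -1.0]]
wrist_force: [0.4, 0.6, 0.6]
grip_width: 0.358
gripper_force: 19.9
```

The opening is 33.7 mm, so the can is held. Lift and move toward the rack for a close look.

```bash
python3 -m jog '{"slide":[[0,0,20],[0,0,35],[0,0,40],[0,0,0],[25,-12,0],[25,-12,0],[25,-12,0],[25,-12,0],[20,-11,0],[0,0,0],[0,0,0]],"yaw":[0,0,0,0,0,0,0,0,0,0,0],"grip":[1,1,1,1,1,1,1,1,1,1,1]}' 20
python3 - <<'E'
from h import *
o=observe();print(o["t"],o["tcp_pos"])
c=calibration("wrist");shot("wrist","pics/w2.png")
for l in["objective_can","rack","eyepiece_can","filter_cube"]:
  for d in search_frame("wrist",l):
    b=d["bbox"];print(l,d["conf"],np.round(b),ray(c,(b[0]+b[2])/2,(b[1]+b[3])/2,.028).round(3))
E
```

```text
t: 4.9
tcp_pos: [0.5545, -0.0675, 0.1395]
tcp_rot: [[1.0, -0.005, -0.002], [-0.005, -1.0, 0.0], [-0.002, -0.0, -1.0]]
wrist_force: [-0.2, 0.1, -1.0]
grip_width: 0.354
gripper_force: 19.8
4.9 [ 0.55454255 -0.06753797  0.13952398]
objective_can 0.71 [238. 183. 290. 250.] [ 0.522 -0.072  0.028]
objective_can 0.51 [240. 237. 264. 252.] [ 0.487 -0.056  0.028]
rack 0.84 [ 77.  87. 297. 166.] [0.623 0.011 0.028]
eyepiece_can 0.85 [160. 108. 208. 146.] [0.622 0.013 0.028]
filter_cube 0.6 [ 96. 106. 142. 145.] [0.624 0.083 0.028]
```

View pics/w2.png

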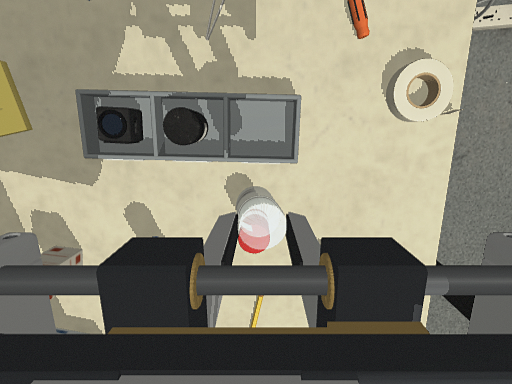

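The can hangs upright between the fingers at (262,215). The empty right bay spans about (229..295, 97..157), and the other two items are at (119,125) and (184,126). Now I compute the bay centre.

Run:
```python
from h import *
c=calibration("wrist");im=cv2.imread("pics/w2.png")
P=[ray(c,u,v,.028)[:2] for u,v in((77,90),(300,95),(298,162),(81,158))]
print(np.round(P,3).tolist(),np.mean(P,0).round(4))
e=P[0]+P[3]-P[1]-P[2]; yaw=np.arctan2(-e[0],e[1]);print("yaw",np.degrees(yaw))
# refine: fit centre/yaw then draw
ctr=np.mean(P,0)
R=np.array([[np.cos(yaw),-np.sin(yaw)],[np.sin(yaw),np.cos(yaw)]])
bay=ctr+R@[0,-.077]; o=observe();print("bay",bay.round(4),"delta mm",((bay-o["tcp_pos"][:2])*1e3).round(1))
for loc in([(-.036,-.118),(.036,-.118),(.036,.118),(-.036,.118)],[(-.031,-.113),(.031,-.113),(.031,-.041),(-.031,-.041)]):
    q=proj(c,[[*(ctr+R@l),.028] for l in loc]);cv2.polylines(im,[np.round(q*16).astype(int)],True,(0,255,0),1,shift=4)
cv2.imwrite("pics/w2o.png",cv2.resize(im[60:260,50:330],None,fx=2.8,fy=2.8))
```

```text
[[0.661, 0.123], [0.655, -0.109], [0.585, -0.109], [0.59, 0.13]] [0.6225 0.0087]
yaw -1.4461192329971184
bay [ 0.6206 -0.0683] delta mm [65.7 -1. ]
```

View pics/w2o.png

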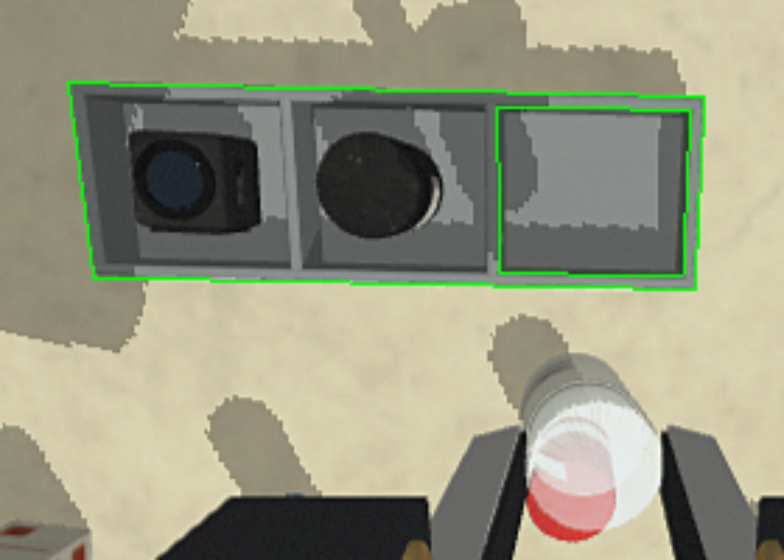

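The model outline fits the rack well. Move 66 mm ahead, then lower.

```bash
python3 -m jog '{"slide":[[22,0,0],[22,-1,0],[22,0,0],[0,0,0],[0,0,0],[0,0,-25],[0,0,-25],[0,0,-20],[0,0,-12],[0,0,0],[0,0,0]],"yaw":[0,0,0,0,0,0,0,0,0,0,0],"grip":[1,1,1,1,1,1,1,1,1,1,1]}' 20
```

```text
t: 6.25
tcp_pos: [0.6213, -0.0686, 0.0598]
tcp_rot: [[1.0, -0.005, 0.001], [-0.005, -1.0, -0.0], [0.001, 0.0, -1.0]]
wrist_force: [-0.3, 0.7, -1.6]
grip_width: 0.36
gripper_force: 19.8
```

```bash
python3 -m jog '{"slide":[[0,0,-4],[0,0,-3],[0,0,-1],[0,0,-1],[0,0,0],[0,0,0]],"yaw":[0,0,0,0,0,0],"grip":[1,1,1,1,1,1]}' 20
```

```text
t: 6.85
tcp_pos: [0.6212, -0.0686, 0.0499]
tcp_rot: [[1.0, -0.005, 0.0], [-0.005, -1.0, -0.0], [0.0, 0.0, -1.0]]
wrist_force: [-1.0, 1.0, -0.7]
grip_width: 0.356
gripper_force: 19.8
```

It is at floor height, and the wrist load is starting to ease. Open partially to about 56 mm, which stays clear of the eyepiece can, then rise.

```bash
python3 -m jog '{"slide":[[0,0,-1],[0,0,0],[0,0,0],[0,0,0],[0,0,0],[0,0,0],[0,0,0],[0,0,0]],"yaw":[0,0,0,0,0,0,0,0],"grip":[1,1,0.4,0.4,0.4,0.4,0.4,0.4]}'
python3 -m jog '{"slide":[[0,0,10],[0,0,20],[0,0,30],[0,0,30],[-20,0,20],[-40,0,0],[-40,0,0],[0,0,0],[0,0,0]],"yaw":[0,0,0,0,0,0,0,0,0],"grip":[0.4,0.4,0.4,0.4,0.4,0.4,0.4,0.4,0.4]}'
python3 - <<'E'
from h import *
c=calibration("wrist");a=shot("wrist","pics/w3.png");shot("side","pics/s3.png")
for d in search_frame("side","objective_can"):
    b=d["bbox"];print(d["conf"],np.round(b),ray(calibration("side"),(b[0]+b[2])/2,(b[1]+b[3])/2,.033).round(3))
E
```

```text
t: 7.65
tcp_pos: [0.6211, -0.0686, 0.0487]
tcp_rot: [[1.0, -0.005, -0.0], [-0.005, -1.0, 0.0], [-0.0, -0.0, -1.0]]
wrist_force: [-0.1, 0.6, 0.1]
grip_width: 0.598
gripper_force: 0.0
t: 8.55
tcp_pos: [0.5215, -0.0687, 0.1601]
tcp_rot: [[1.0, -0.005, 0.002], [-0.005, -1.0, -0.0], [0.002, 0.0, -1.0]]
wrist_force: [0.0, 0.0, 0.0]
grip_width: 0.601
gripper_force: 0.0
0.78 [282. 193. 299. 218.] [0.473 0.066 0.033]
0.59 [247. 155. 259. 185.] [ 0.509 -0.051  0.033]
0.54 [315. 180. 338. 206.] [0.388 0.071 0.033]
```

View pics/w3.png

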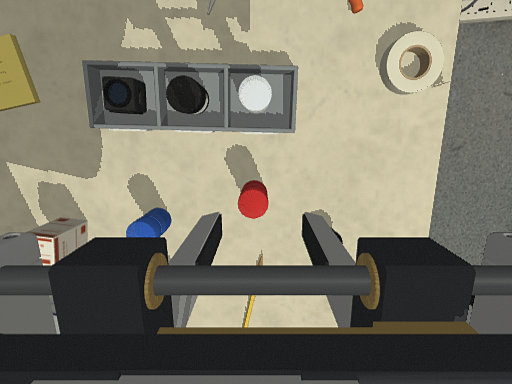

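The white can's lid is a round disc at (255,94) inside the right bay, with the cube at (124,95) and the eyepiece can at (187,95) unmoved. Check the position numerically and hand in.

Run:
```python
from h import *
c=calibration("wrist");p=ray(c,255,94,.062);print(p.round(3))
if abs(p[0]-.6206)<.012 and abs(p[1]+.0683)<.012: print(sign_off())
```

```text
[ 0.621 -0.064  0.062]
the job is handed in; nothing more can be done
None
```

The white tall can stands in the empty right-hand bay, about 4 mm from the bay's centre by the last wrist picture; the eyepiece can and filter cube look unmoved, the gripper is clear, and the job was handed in at about 9 s (no verdict was returned).

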